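Close the full-arch articulator with a fingertip push

TASK

Three dental articulators stand open on the bench mat. Close the one that holds the full-arch casts (plaster on both sides of its arm, not just one half): with the fingertips push the sprung round tab at the front of its upper arm gently down until the teeth meet, without slamming it and without lifting, tipping or shoving the articulator, then withdraw. Do not touch the other two articulators or disturb anything else on the mat.

Things in the scene. Friction and masses are not known exactly. Their poses are not given: they have to be found in the camera images.
- art_full: the articulator holding full-arch casts: round-fronted plaster, 70 mm wide, sticking out 26 mm on BOTH sides of the upper arm. Loose on the mat, blue metal frame, 0.8 kg in all, footprint 124 x 90 mm (x from -72 to +52 mm), on rubber feet. Origin: under its middle, on the 4 mm thick mat; z up; -x is its open front (roughly towards the robot), hinge posts (104 mm high) at +x
- art_full_arm (a joint): opening angle of its upper arm about the hinge, rad: 0 = closed, teeth meeting (a rigid stop); starts open between 0.45 and 0.85. The hinge is stiff: the arm stays where it is left; pushing the tab square to the arm takes about 1 to 4 N
- art_full_tab (a point): centre of the top face, unpressed, of the round steel tab (32 mm across) at the front end of the 18 mm wide arm: the place to push. Sprung: stands 6 mm proud, yields from about 4 N on and bottoms out 6 mm down at about 13 N. It lies 98 mm from the hinge axis along the arm and 12 mm off it on the upper side; closed, it is 111 mm above the table and at body (-58, 0, 107) mm
- art_left: an articulator holding half-arch casts: plaster only on its left (+y) side of the arm, sticking out 26 mm on that side. Same frame, size and axes as art_full; not to be touched
- art_left_arm (a joint): opening angle of its upper arm, as for art_full_arm; stays as it is
- art_left_tab (a point): centre of the top face of its tab, as for art_full_tab
- art_right: an articulator holding half-arch casts: plaster only on its right (-y) side of the arm, sticking out 26 mm on that side. Same frame, size and axes as art_full; not to be touched
- art_right_arm (a joint): opening angle of its upper arm, as for art_full_arm; stays as it is
- art_right_tab (a point): centre of the top face of its tab, as for art_full_tab
- art_full_hinge (a point): middle of the hinge axis, at (40, 0, 95) mm in the frame of body art_full; the axis runs along that body's y
- tin: open round steel tin, 64 mm across, 22 mm high; a loose bystander on the mat, origin at the centre of its underside
- tin_lid: round steel tin lid lying flat, 68 mm across, 10 mm high; a loose bystander on the mat, origin at the centre of its underside
- die_block: green plastic block 80 x 55 x 14 mm with three small plaster tooth dies on pins, 38 mm high in all; a loose bystander on the mat, origin at the centre of its underside
- spare_cast: single loose plaster jaw cast lying teeth up, about 65 x 55 mm, 24 mm high; a loose bystander on the mat, origin at the centre of its underside
- jar: amber glass jar, 52 mm across, 60 mm high; a loose bystander on the mat, origin at the centre of its underside
- wax_knife: slim wax knife, wooden handle, 165 mm long, 10 mm wide, lying flat; a loose bystander on the mat, origin at the middle of its length, underneath
- brush: small brush, 170 mm long, lying flat; a loose bystander on the mat, origin at the middle of its length, underneath

How it is judged:
By the outcome, as a careful person would: the job done as asked, in the order asked, and still so for the second after the job is handed in, with the robot touching nothing.
It also fails if it takes over 35 s, if anything falls off the work surface, if the arm or the gripper's body presses on something with over 40 N, if the wrist force passes 120 N, or if a joint passes its speed limit or range.

ROBOT

A 7-joint arm with a two-finger parallel gripper is mounted at the origin on the work surface. World frame = base frame: x ahead of the robot, y to its left, z up, the work surface at z = 0. Lengths are in m, angles in rad, forces in N, time in s.
With the tool pointing down it reaches from about 0.4 to 0.9 m from the base axis. Payload 5.6 kg.
Tool frame: the origin (TCP) lies midway between the tips of the shut fingers; the grasp point (between the pads) lies 19 mm behind it (tcp_to_grasp is the z of the grasp point in the tool frame, in m); z points along the fingers, y is the line along which they close (so a half turn about z gives the same grasp; the last joint's range is limited). The gripper opens to 92 mm and grips with 3 to 60 N. Pads are 20 mm wide; open, the fingers measure 128 mm over their backs; the gripper's body (75 mm by 189 mm) begins 69 mm behind the grasp point.
Start: joints at [-1.296, 0.468, -0.012, 1.603, 0.006, 1.071, -0.056], TCP at [0.203, 0.617, 0.215] pointing down, gripper open.
Joint ranges: [-2.53, 2.53], [-0.31, 2.02], [-1.57, 1.55], [0.28, 2.44], [-1.29, 4.43], [0.15, 1.84], [-2.92, 2.92]. Speed limits (rad/s): [2.57, 2.57, 3.14, 3.14, 3.14, 3.14, 3.14].

INTERFACE

Orientations are given as [roll, pitch, yaw] about the fixed x, y, z axes, in that order (R = Rz(yaw) Ry(pitch) Rx(roll)).
In Python, from cell import sense, get_image, close_job, look_for, pinpoint, tcp_to_grasp gives the robot as it stands. The module is installed in compiled form; this text tells all that it offers.
- The arm moves only by the tool servo_tool, never from a script. Its arguments are lists of equal length, an entry for each row: "translation": the shift along the tool's x, y, z in cm, a list of three; "twist": the turn, a rotation vector about the tool's x, y, z in degrees, a list of three; "fingers": the closure, from 0 (fully open) to 1 (shut). In form: {"translation": [[tx, ty, tz], ...], "twist": [[rx, ry, rz], ...], "fingers": [fingers, ...]}. A call has 1 to 20 rows; each row is the pose to reach, as a shift and turn from the pose commanded when the call began, along the tool's axes at that moment; what a row does not reach only later rows make up. A row lasts 1/12 s, in which the tool goes at most 41.7 mm and 7.16 degrees, less where a joint would pass 70% of its speed; a pose out of reach is approached as far as the arm can. A call with a gripper value outside its range is refused whole. The fingers move at their own pace and stop on an object; the grip force is fixed at half the most. Time passes only in rows, so rows that repeat a pose let the fingers close. It gives the time, the measured TCP pose, the force, the opening and the grip force at its end, in the units of the state.
- sense(): the state, without advancing time (a new reading comes with each control period).
- get_image(name): name is "side" or "top"; returns a dict with "img" (384x512x3 uint8, blue, green, red), "depth" (384x512 float32, m along the optical axis (not along the pixel's ray), 0 where there is no reading), "fx", "fy", "cx", "cy" (pixels), "D" ([k1, k2, p1, p2, k3] as OpenCV has them; the pictures are not rectified), "xyz" and "rotation" of the camera in the world. Camera axes: x right, y up, looking along -z (the intrinsics and any distortion apply to the point x, -y, -z); pixel columns grow to the right and rows downward; lengths in m; the calibration is good to about 2 mm. A picture is of the moment at which its call begins.
- close_job(): hands the job in; it is judged then, once.
Trained networks look in a picture, given as the dict that the camera call returned (one of the last four; its "shot" number tells which), for a name from the list of things; names that differ only in an ending like _2 or _b are one class to them, and where a whole thing is asked for, a point or a joint stands for the part that bears it (a point fixed in the world has none). Each returns a list of dicts, best first, with "p" (0 to 1); they miss things now and then, are a little off and sometimes report something else, mostly with a low value. They report only what shows in the picture. A call takes as long as a camera call.
- look_for(picture, name): "extent" ([centre column, centre row, width, height] as shares, 0 to 1, of the picture: columns of its width, rows of its height, round what is visible of it).
- pinpoint(picture, name): "point" ([column, row] as shares, 0 to 1, of the picture: columns of its width, rows of its height: a listed point, or the origin of a listed thing).
The state is a dict: "time_s": time; "joint_positions": joint angles; "qvel": joint speeds; "joint_efforts": joint torques, N m; "tool_pos": TCP position; "tcp_rot": TCP orientation; "force": force on the tool from outside, world axes, zero at the start; "ft_torque": the same for the moment, N m; "width": finger opening in m; "finger_force": force on a finger pad.
Only numpy, scipy, OpenCV 4.12 (cv2) and the standard library are available. Lean on these libraries where they do the work, as an engineer would, in place of code of your own. Each camera call takes 0.05 s, during which the arm holds its last target. There are 200 camera calls.

## Working session

There is one attempt and no reset: what is moved stays moved. The work goes in short steps, Python scripts to look and compute and a tool call to move; the robot and the scene stay as the last step left them, time stands still between calls to the robot, and variables do not carry over. Pictures are saved under pics/ and viewed, at most 10 in all, crops included, and the job is handed in when it is done.

Besides the shell and the picture viewer there is one more tool, called after ">>>" in YAML: its name, and indented under it one key for each argument. servo_tool: Moves the arm, as the interface text tells. Its arguments: {"type":"object","properties":{"translation":{"type":"array","items":{"type":"array","items":{"type":"number"}}},"twist":{"type":"array","items":{"type":"array","items":{"type":"number"}}},"fingers":{"type":"array","items":{"type":"number"}}},"required":["translation","twist","fingers"]}

```bash
mkdir -p pics
cat > h.py <<'E'
import numpy as np, cv2
from cell import *
from scipy.spatial.transform import Rotation as R
def camR(c):
    r=np.array(c["rotation"],float)
    if r.shape==(3,3): return r
    return R.from_euler('xyz',r).as_matrix() if r.size==3 else R.from_quat(r).as_matrix()
def px2w(c,u,v,z=None,d=None):
    K=np.array([[c["fx"],0,c["cx"]],[0,c["fy"],c["cy"]],[0,0,1]])
    p=cv2.undistortPoints(np.array([[[u,v]]],float),K,np.array(c["D"],float))[0,0]
    ray=camR(c)@np.array([p[0],-p[1],-1]); o=np.array(c["xyz"])
    if d is None: d=(z-o[2])/ray[2]
    return o+ray*d
def w2px(c,P):
    q=(np.atleast_2d(P)-np.array(c["xyz"]))@camR(c); q=q*[1,-1,-1]
    K=np.array([[c["fx"],0,c["cx"]],[0,c["fy"],c["cy"]],[0,0,1]])
    return cv2.projectPoints(q.reshape(-1,1,3),np.zeros(3),np.zeros(3),K,np.array(c["D"],float))[0][:,0]
def cloud(c):
    K=np.array([[c["fx"],0,c["cx"]],[0,c["fy"],c["cy"]],[0,0,1]])
    v,u=np.mgrid[:384,:512]; uv=np.stack([u,v],-1).reshape(-1,1,2).astype(float)
    p=cv2.undistortPoints(uv,K,np.array(c["D"],float))[:,0]
    d=c["depth"].reshape(-1,1)
    return ((np.c_[p[:,0],-p[:,1],-np.ones(len(p))]*d)@camR(c).T+np.array(c["xyz"])).reshape(384,512,3)
E
python3 - <<'E'
from h import *
s=sense(); print({k:s[k] for k in("time_s","tool_pos","tcp_rot","force","width")},tcp_to_grasp)
ims=[]
for n in("side","top"):
    c=get_image(n); ims.append(c["img"]); print(n,c["xyz"],c["rotation"],c["fx"],c["D"])
    P=cloud(c)
    for nm in("art_full_tab","art_left_tab","art_right_tab","art_full_hinge","art_full"):
        for r in pinpoint(c,nm)[:3]:
            u,v=r["point"][0]*512,r["point"][1]*384
            print(nm,round(r["p"],2),round(u),round(v),P[min(383,int(v)),min(511,int(u))].round(3))
    for nm in("art_full","art_left","art_right"):
        print(nm,[(round(r["p"],2),(np.array(r["extent"])*[512,384,512,384]).round()) for r in look_for(c,nm)[:3]])
    np.save(n+".npy",P)
    cv2.imwrite(f"pics/{n}0.png",cv2.resize(c["img"],(768,576)))
E
```

```text
{'time_s': 0.0, 'tool_pos': array([0.20302571, 0.61688313, 0.21366181]), 'tcp_rot': array([-3.13987864e+00,  1.39065862e-04,  2.82371507e+00]), 'force': array([ 0.2029598 ,  0.00882596, -0.04271864]), 'width': 0.09220459364166664} -0.0187
side [0.50268363 0.95776235 0.835095  ] [ 0.92394549 -0.02003141 -3.01386003] 392.5785812954044 [0.04045246 0.         0.         0.         0.        ]
art_full_tab 0.79 299 149 [ 0.465 -0.156  0.158]
art_full_tab 0.18 276 248 [0.505 0.168 0.019]
art_left_tab 0.92 236 252 [0.597 0.325 0.156]
art_left_tab 0.57 241 208 [ 0.633 -0.005  0.006]
art_right_tab 0.95 289 206 [0.484 0.178 0.186]
art_full_hinge 0.76 272 161 [ 0.549 -0.147  0.104]
art_full 0.91 285 184 [ 0.499 -0.12   0.037]
art_full 0.51 214 172 [ 0.751 -0.151  0.038]
art_full [(0.96, array([288., 170.,  40.,  48.]))]
art_left [(0.68, array([225., 273.,  55.,  64.]))]
art_right [(0.65, array([279., 233.,  46.,  59.]))]
top [0.44298426 0.00320783 1.35209638] [ 0.11520451  0.004644   -1.59576432] 410.40706440631664 [0.01630535 0.         0.         0.         0.        ]
art_full_tab 0.9 310 231 [ 0.462 -0.149  0.161]
art_left_tab 0.67 143 187 [0.603 0.335 0.158]
art_right_tab 0.79 200 226 [0.487 0.164 0.178]
art_right_tab 0.74 256 181 [0.633 0.004 0.012]
art_full_hinge 0.8 303 204 [ 0.549 -0.138  0.102]
art_full 0.85 302 220 [ 0.5   -0.132  0.118]
art_full [(0.69, array([305., 220.,  33.,  43.])), (0.2, array([346., 171.,  21.,  20.]))]
art_left [(0.75, array([158., 182.,  44.,  47.]))]
art_right [(0.92, array([208., 221.,  35.,  44.]))]
```

View pics/side0.png

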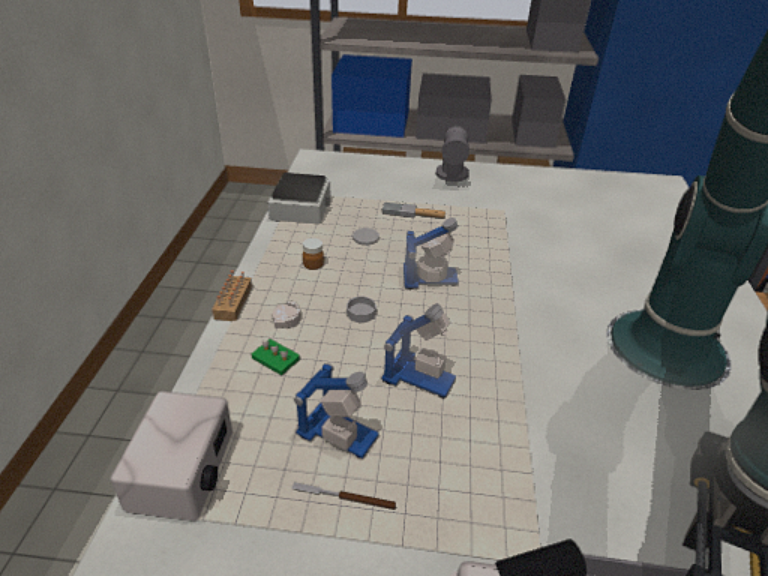

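View pics/top0.png

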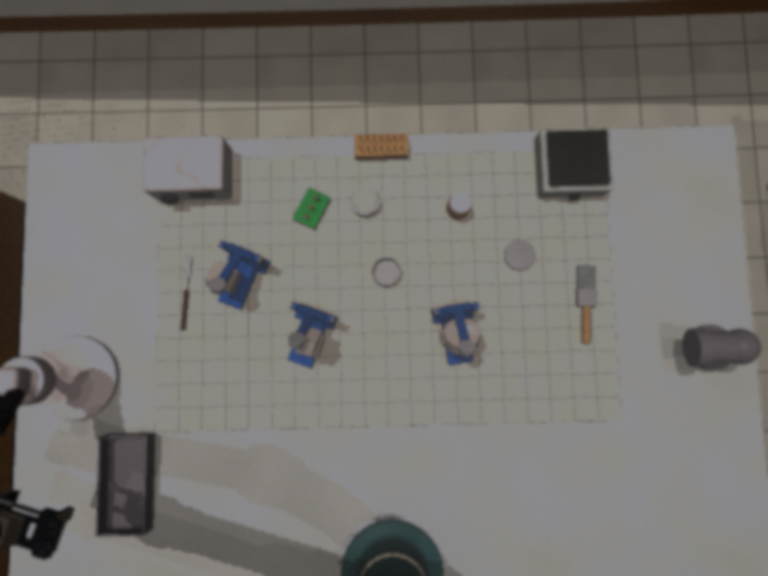

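Run:
```python
from h import *
a=cv2.imread("pics/top0.png")
cv2.imwrite("pics/topc.png",cv2.resize(a[270:400,400:530],(600,600),interpolation=cv2.INTER_CUBIC))
for n in("top","side"):
    P=np.load(n+".npy")
    m=(P[...,0]>.38)&(P[...,0]<.62)&(P[...,1]>-.23)&(P[...,1]<-.05)&(P[...,2]>.1)
    v,u=np.nonzero(m)
    q=P[m]; print(n,m.sum())
    for lo in np.arange(.1,.22,.01):
        k=(q[:,2]>=lo)&(q[:,2]<lo+.01)
        if k.any(): print(round(lo,2),k.sum(),q[k].mean(0).round(3),q[k].min(0).round(3),q[k].max(0).round(3))
```

```text
top 687
0.1 161 [ 0.537 -0.144  0.106] [ 0.455 -0.19   0.1  ] [ 0.555 -0.099  0.11 ]
0.11 161 [ 0.507 -0.146  0.115] [ 0.449 -0.185  0.11 ] [ 0.55  -0.097  0.12 ]
0.12 150 [ 0.491 -0.148  0.125] [ 0.452 -0.185  0.12 ] [ 0.526 -0.116  0.13 ]
0.13 93 [ 0.482 -0.149  0.134] [ 0.46 -0.18  0.13] [ 0.51  -0.121  0.139]
0.14 21 [ 0.48  -0.151  0.144] [ 0.445 -0.16   0.14 ] [ 0.489 -0.143  0.148]
0.15 45 [ 0.465 -0.155  0.156] [ 0.445 -0.17   0.151] [ 0.477 -0.141  0.16 ]
0.16 55 [ 0.457 -0.154  0.164] [ 0.448 -0.169  0.16 ] [ 0.471 -0.14   0.169]
0.17 1 [ 0.451 -0.158  0.171] [ 0.451 -0.158  0.171] [ 0.451 -0.158  0.171]
side 496
0.1 150 [ 0.517 -0.134  0.106] [ 0.446 -0.191  0.1  ] [ 0.553 -0.095  0.11 ]
0.11 111 [ 0.493 -0.134  0.115] [ 0.447 -0.184  0.11 ] [ 0.549 -0.108  0.12 ]
0.12 91 [ 0.483 -0.14   0.125] [ 0.451 -0.185  0.12 ] [ 0.517 -0.115  0.13 ]
0.13 54 [ 0.477 -0.144  0.135] [ 0.458 -0.159  0.13 ] [ 0.498 -0.126  0.14 ]
0.14 28 [ 0.466 -0.148  0.145] [ 0.444 -0.16   0.14 ] [ 0.483 -0.141  0.15 ]
0.15 37 [ 0.461 -0.149  0.156] [ 0.444 -0.168  0.151] [ 0.474 -0.139  0.16 ]
0.16 25 [ 0.454 -0.154  0.163] [ 0.445 -0.171  0.16 ] [ 0.465 -0.14   0.168]
```

The top view shows three articulators: (235,275), (312,335) and (460,333). The last one has plaster on both sides of its arm. I'll check a crop and fit its pose.

View pics/topc.png

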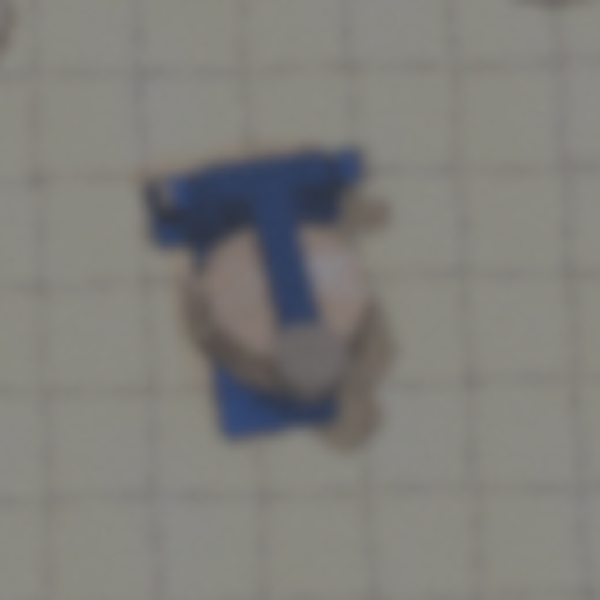

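```bash
cat >> h.py <<'E'
from scipy.optimize import least_squares
def model(p):
    x,y,w,a=p; c,s=np.cos(w),np.sin(w)
    b=np.array([[0,0,0],[.04,0,.095],[.04-(.098*np.cos(a)-.012*np.sin(a)),0,.095+.098*np.sin(a)+.012*np.cos(a)]])
    return b@np.array([[c,-s,0],[s,c,0],[0,0,1]]).T+[x,y,.004]
def fit():
    obs=[]
    for k in range(2):
        for n in("side","top"):
            c=get_image(n)
            for i,nm in enumerate(("art_full","art_full_hinge","art_full_tab")):
                for r in pinpoint(c,nm)[:1]:
                    if r["p"]>.4: obs.append((c,i,np.array(r["point"])*[512,384]))
    f=lambda p:np.concatenate([w2px(c,model(p)[i])[0]-q for c,i,q in obs])
    r=least_squares(f,[.5,-.14,.1,.57],loss="soft_l1")
    print("fit",r.x.round(4)); print(f(r.x).reshape(-1,2).round(1).tolist()); print(model(r.x).round(4))
    return r.x
E
python3 - <<'E'
from h import *
fit()
P=np.load("top.npy")
import itertools
# tab top points
m=(P[...,0]>.43)&(P[...,0]<.49)&(P[...,1]>-.19)&(P[...,1]<-.12)&(P[...,2]>.15)
q=P[m]; A=np.c_[q[:,:2],np.ones(len(q))]; print("plane",np.linalg.lstsq(A,q[:,2],rcond=None)[0],q.mean(0),q.min(0),q.max(0))
E
```

```text
fit [ 0.5023 -0.1559  0.0697  0.4723]
[[1.0, 0.4], [1.2, -1.3], [-0.8, -0.2], [-0.0, 0.4], [0.3, -0.2], [-1.3, 0.3], [-1.5, -0.4], [0.3, -0.8], [2.5, 0.3]]
[[ 0.5023 -0.1559  0.004 ]
 [ 0.5422 -0.1531  0.099 ]
 [ 0.4606 -0.1588  0.1543]]
plane [-0.27788021 -0.03929398  0.28243072] [ 0.46080663 -0.15465059  0.16045851] [ 0.44501718 -0.16952994  0.15116182] [ 0.47696287 -0.13966495  0.17066253]
```

The crop confirms it: pale round plaster on both sides of the blue arm, with the steel tab at crop (310,358). Next I'll work out the approach.

```bash
cat >> h.py <<'E'
def rel(pos,Rt,s=None):
    s=s or sense(); R0=R.from_euler('xyz',s["tcp_rot"])
    t=R0.inv().apply(np.array(pos)-s["tool_pos"])*100
    w=np.degrees((R0.inv()*Rt).as_rotvec()); return t.round(2).tolist(),w.round(1).tolist()
def tilt(w,a): return R.from_euler('xyz',[np.pi,0,np.pi+w])*R.from_rotvec([0,a,0])
E
python3 - <<'E'
from h import *
for p,a in (([.32,.6,.36],0),([.48,.35,.36],0),([.5,.1,.36],.27),([.487,-.152,.30],.54)):
    print(p,*rel(p,tilt(.1,a)))
E
```

```text
[0.32, 0.6, 0.36] [-11.64, 1.99, -14.54] [0.0, 0.0, -23.9]
[0.48, 0.35, 0.36] [-34.65, -16.75, -14.54] [0.0, 0.0, -23.9]
[0.5, 0.1, 0.36] [-44.37, -39.87, -14.54] [3.2, 15.2, -23.8]
[0.487, -0.152, 0.3] [-51.01, -64.22, -8.54] [6.5, 30.5, -23.4]
```

>>> servo_tool:
  translation:
    - [-5, 1, -7]
    - [-9, 1.5, -11]
    - [-11.6, 2, -14.5]
    - [-14, 0, -14.5]
    - [-17, -2.5, -14.5]
    - [-20, -5, -14.5]
    - [-23, -7.5, -14.5]
    - [-26, -10, -14.5]
    - [-29, -12.5, -14.5]
    - [-32, -15, -14.5]
    - [-35, -17, -14.5]
    - [-36.5, -20.5, -14.5]
    - [-38, -24, -14.5]
    - [-39.5, -27.5, -14.5]
    - [-41, -31, -14.5]
    - [-42.5, -34.5, -14.5]
    - [-43.5, -37.5, -14.5]
    - [-44.5, -40, -14.5]
    - [-44.5, -40, -14.5]
    - [-44.5, -40, -14.5]
  twist:
    - [0, 0, 0]
    - [0, 0, -4]
    - [0, 0, -8]
    - [0, 0, -12]
    - [0, 0, -16]
    - [0, 0, -20]
    - [0, 0, -24]
    - [0, 0, -24]
    - [0, 0, -24]
    - [0, 0, -24]
    - [0, 0, -24]
    - [0, 0, -24]
    - [0.5, 2, -24]
    - [1, 4, -24]
    - [1.5, 7, -24]
    - [2, 10, -24]
    - [3, 13, -24]
    - [3, 15, -24]
    - [3, 15, -24]
    - [3, 15, -24]
  fingers: [0.3, 0.6, 1, 1, 1, 1, 1, 1, 1, 1, 1, 1, 1, 1, 1, 1, 1, 1, 1, 1]

```text
time_s: 3.37
tool_pos: [0.5013, 0.0967, 0.3594]
tcp_rot: [3.138, -0.265, -3.042]
force: [-0.1, -0.1, -0.3]
width: 0.0006
finger_force: 0.0
```

Run:
```python
from h import *
s=sense(); print(s["time_s"],s["tool_pos"],s["tcp_rot"],s["joint_positions"].round(2) if hasattr(s["joint_positions"],"round") else s["joint_positions"],s["width"],s["force"])
for p,a in (([.49,-.05,.34],.4),([.487,-.152,.26],.54),([.487,-.152,.203],.54)):
    print(p,*rel(p,tilt(.1,a)))
fit()
```

```text
3.3667 [0.50131629 0.09673388 0.3593819 ] [ 3.1383759  -0.26498169 -3.04172239] [-0.4   0.27  0.22  1.59 -0.08  1.56  1.5 ] 0.0005628714623636086 [-0.05691836 -0.11698361 -0.34101696]
[0.49, -0.05, 0.34] [1.99, -14.5, 2.5] [0.2, 7.7, 0.0]
[0.487, -0.152, 0.26] [1.17, -24.64, 10.53] [0.2, 15.8, 0.0]
[0.487, -0.152, 0.203] [-0.33, -24.66, 16.04] [0.2, 15.8, 0.0]
fit [ 0.5032 -0.1535  0.0517  0.473 ]
[[-0.0, 2.1], [-0.0, -1.4], [0.0, -0.1], [-0.2, -1.2], [-1.0, 0.2], [1.5, -0.3], [0.8, 3.3], [1.6, -0.9], [-1.5, 3.1], [-2.3, -0.2], [4.2, 0.4], [0.5, 0.0]]
[[ 0.5032 -0.1535  0.004 ]
 [ 0.5432 -0.1514  0.099 ]
 [ 0.4615 -0.1557  0.1543]]
```

>>> servo_tool:
  translation:
    - [0.5, -3, 0.5]
    - [1, -6, 1]
    - [1.5, -9, 1.5]
    - [2, -12, 2]
    - [2, -15, 2.5]
    - [1.8, -18, 3.5]
    - [1.5, -21, 5.5]
    - [1.3, -24, 8.5]
    - [1.2, -24.8, 10.5]
    - [0.4, -24.8, 13]
    - [-0.3, -24.8, 16]
    - [-0.3, -24.8, 16]
    - [-0.3, -24.8, 16]
  twist:
    - [0, 1, 0]
    - [0, 3, 0]
    - [0, 5, 0]
    - [0, 7, 0]
    - [0, 9, 0]
    - [0, 11, 0]
    - [0, 13, 0]
    - [0, 14, 0]
    - [0, 15, 0]
    - [0, 15, 0]
    - [0, 15, 0]
    - [0, 15, 0]
    - [0, 15, 0]
  fingers: [1, 1, 1, 1, 1, 1, 1, 1, 1, 1, 1, 1, 1]

```text
time_s: 5.25
tool_pos: [0.4867, -0.1516, 0.203]
tcp_rot: [3.137, -0.53, -3.036]
force: [0.8, -0.0, 1.0]
width: 0.0003
finger_force: 0.0
```

Run:
```python
from h import *
s=sense(); print(s["time_s"],s["tool_pos"],s["tcp_rot"],s["joint_positions"],s["force"])
c=get_image("side"); P=cloud(c); np.save("s2.npy",P)
r=pinpoint(c,"art_full_tab"); print([(x["p"],np.array(x["point"])*[512,384]) for x in r])
tc=w2px(c,s["tool_pos"])[0]; print(tc)
m=(P[...,0]>.42)&(P[...,0]<.56)&(P[...,1]>-.22)&(P[...,1]<-.1)&(P[...,2]>.15)
q=P[m]; print(q[q[:,2]<.19][:, :].mean(0))
im=c["img"].copy(); u,v=map(int,tc)
cv2.imwrite("pics/s2.png",cv2.resize(im[v-50:v+70,u-80:u+80],(800,600),interpolation=cv2.INTER_CUBIC)); print(u-80,v-50)
```

```text
5.25 [ 0.48674546 -0.15155934  0.20298453] [ 3.13682409 -0.53021342 -3.03610252] [-0.08146764  0.56284692  0.33485505  1.6253254  -0.00377545  1.48299596
  1.92652358] [ 0.82939452 -0.00220719  0.99887916]
[(0.44, array([241.8176, 203.9808]))]
[292.39512799 136.13202533]
[ 0.45826414 -0.15135753  0.15851231]
212 86
```

View pics/s2.png

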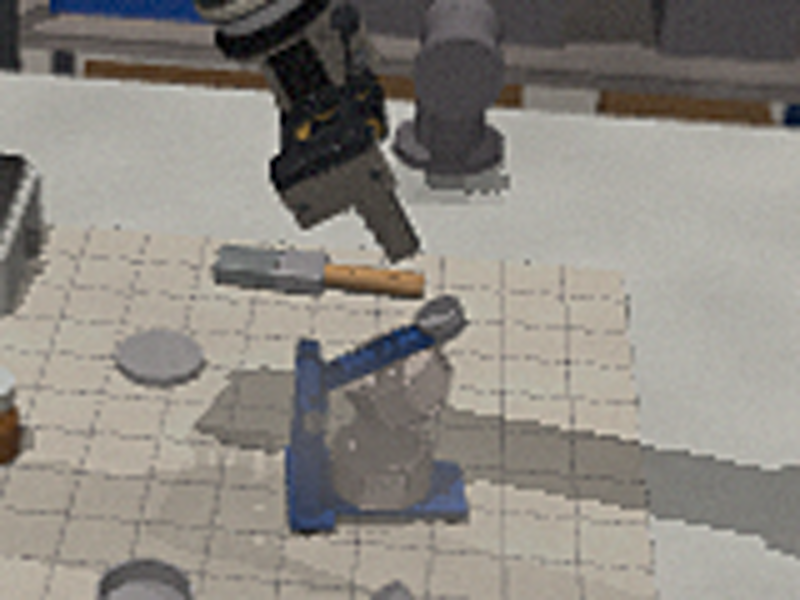

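The side crop shows the shut fingertips at (402,255) and the tab at (437,303), with the tool square to the tab face. I'll approach slowly along the tool axis.

>>> servo_tool:
  translation:
    - [0, -0.3, 1]
    - [0, -0.3, 2]
    - [0, -0.3, 3]
    - [0, -0.3, 3.5]
    - [0, -0.3, 3.8]
    - [0, -0.3, 4.0]
    - [0, -0.3, 4.2]
    - [0, -0.3, 4.2]
  twist:
    - [0, 0, 0]
    - [0, 0, 0]
    - [0, 0, 0]
    - [0, 0, 0]
    - [0, 0, 0]
    - [0, 0, 0]
    - [0, 0, 0]
    - [0, 0, 0]
  fingers: [1, 1, 1, 1, 1, 1, 1, 1]

```text
time_s: 6.02
tool_pos: [0.4667, -0.1568, 0.1671]
tcp_rot: [3.137, -0.527, -3.036]
force: [-0.1, 0.4, -0.2]
width: 0.0002
finger_force: 0.0
```

>>> servo_tool:
  translation:
    - [0, 0, 0.15]
    - [0, 0, 0.3]
    - [0, 0, 0.45]
    - [0, 0, 0.6]
    - [0, 0, 0.6]
  twist:
    - [0, 0, 0]
    - [0, 0, 0]
    - [0, 0, 0]
    - [0, 0, 0]
    - [0, 0, 0]
  fingers: [1, 1, 1, 1, 1]

```text
time_s: 6.43
tool_pos: [0.4635, -0.1571, 0.1618]
tcp_rot: [3.137, -0.527, -3.037]
force: [0.2, 0.1, 0.8]
width: 0.0005
finger_force: 0.0
```

>>> servo_tool:
  translation:
    - [0, 0, 0.15]
    - [0, 0, 0.3]
    - [0, 0, 0.45]
    - [0, 0, 0.6]
    - [0, 0, 0.6]
  twist:
    - [0, 0, 0]
    - [0, 0, 0]
    - [0, 0, 0]
    - [0, 0, 0]
    - [0, 0, 0]
  fingers: [1, 1, 1, 1, 1]

```text
time_s: 6.85
tool_pos: [0.4605, -0.1575, 0.1568]
tcp_rot: [3.138, -0.527, -3.037]
force: [0.5, -0.3, 0.8]
width: 0.0008
finger_force: 0.2
```

Run:
```python
from h import *
s=sense(); print(s["tool_pos"],s["force"])
c=get_image("side"); u,v=map(int,w2px(c,s["tool_pos"])[0])
cv2.imwrite("pics/s3.png",cv2.resize(c["img"][v-30:v+45,u-50:u+50],(800,600),interpolation=cv2.INTER_CUBIC)); print(u-50,v-30)
```

```text
[ 0.46049016 -0.15747572  0.15676679] [ 0.47816936 -0.28328489  0.77363746]
249 118
```

View pics/s3.png

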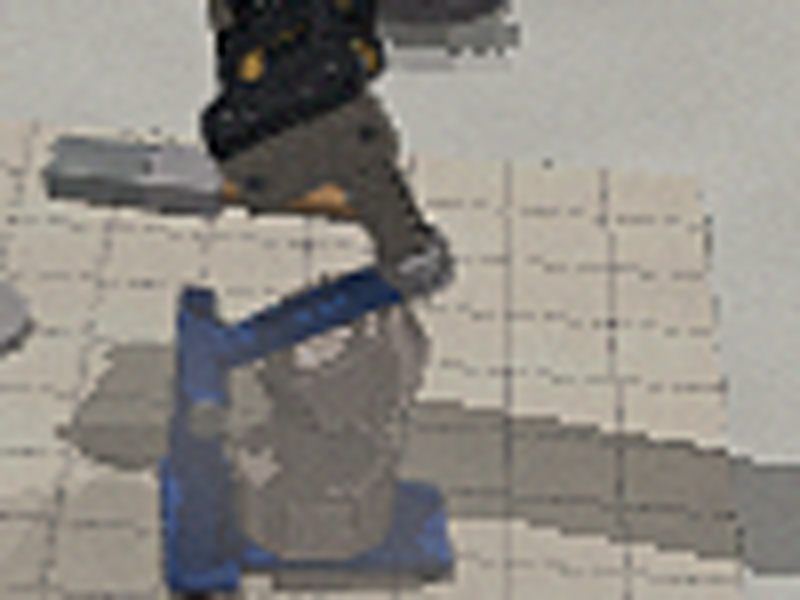

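The fingertip is just at the tab but on its rear half: tip at about (405,265), tab centre at about (425,275). I'll back off, shift forward along the arm, then touch again.

>>> servo_tool:
  translation:
    - [0, 0, -0.3]
    - [0.3, 0.1, -0.3]
    - [0.6, 0.15, -0.3]
    - [0.6, 0.15, -0.15]
    - [0.6, 0.15, 0]
    - [0.6, 0.15, 0.1]
    - [0.6, 0.15, 0.1]
  twist:
    - [0, 0, 0]
    - [0, 0, 0]
    - [0, 0, 0]
    - [0, 0, 0]
    - [0, 0, 0]
    - [0, 0, 0]
    - [0, 0, 0]
  fingers: [1, 1, 1, 1, 1, 1, 1]

```text
time_s: 7.48
tool_pos: [0.4547, -0.1565, 0.1589]
tcp_rot: [3.137, -0.527, -3.037]
force: [-0.4, -0.5, 0.5]
width: 0.0002
finger_force: 0.1
```

>>> servo_tool:
  translation:
    - [0, 0, 0.1]
    - [0, 0, 0.2]
    - [0, 0, 0.3]
    - [0, 0, 0.3]
  twist:
    - [0, 0, 0]
    - [0, 0, 0]
    - [0, 0, 0]
    - [0, 0, 0]
  fingers: [1, 1, 1, 1]

```text
time_s: 7.82
tool_pos: [0.4532, -0.1566, 0.1563]
tcp_rot: [3.138, -0.527, -3.037]
force: [-0.5, 0.2, 1.8]
width: 0.0003
finger_force: 0.4
```

>>> servo_tool:
  translation:
    - [0.02, 0, 0.2]
    - [0.04, 0, 0.39]
    - [0.05, 0, 0.59]
    - [0.06, 0, 0.79]
    - [0.07, 0, 0.98]
    - [0.07, 0, 1.18]
    - [0.07, 0, 1.38]
    - [0.07, 0, 1.58]
    - [0.06, 0, 1.77]
    - [0.04, 0, 1.97]
    - [0.04, 0, 1.97]
  twist:
    - [0, -1.1, 0]
    - [0, -2.3, 0]
    - [0, -3.4, 0]
    - [0, -4.6, 0]
    - [0, -5.7, 0]
    - [0, -6.9, 0]
    - [0, -8, 0]
    - [0, -9.2, 0]
    - [0, -10.3, 0]
    - [0, -11.5, 0]
    - [0, -11.5, 0]
  fingers: [1, 1, 1, 1, 1, 1, 1, 1, 1, 1, 1]

```text
time_s: 8.73
tool_pos: [0.4422, -0.1578, 0.1397]
tcp_rot: [3.138, -0.325, -3.038]
force: [-0.6, -0.5, -0.8]
width: 0.0003
finger_force: 0.0
```

Run:
```python
from h import *
s=sense(); print(s["tool_pos"],s["force"])
c=get_image("side"); u,v=map(int,w2px(c,s["tool_pos"])[0])
cv2.imwrite("pics/s4.png",cv2.resize(c["img"][v-30:v+45,u-50:u+50],(800,600),interpolation=cv2.INTER_CUBIC)); print(u-50,v-30)
```

```text
[ 0.44220181 -0.15781217  0.13966219] [-0.56977451 -0.4671121  -0.78472733]
254 123
```

View pics/s4.png

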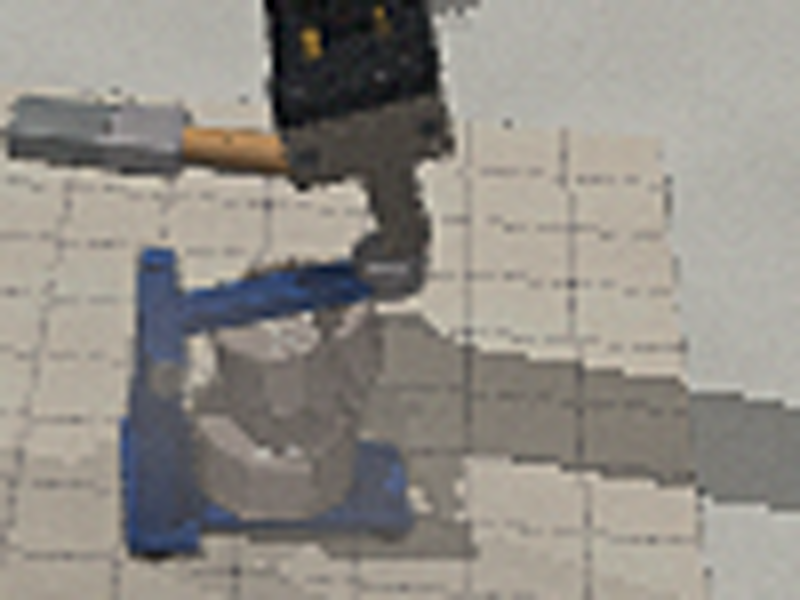

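The arm follows. The fingertip (402,255) is now slightly forward of the tab centre (391,268), so I'll lift, recentre and carry on.

>>> servo_tool:
  translation:
    - [0, 0, -0.3]
    - [-0.3, 0.1, -0.3]
    - [-0.5, 0.1, -0.2]
    - [-0.5, 0.1, 0]
    - [-0.48, 0.1, 0.2]
    - [-0.46, 0.1, 0.39]
    - [-0.45, 0.1, 0.59]
    - [-0.44, 0.1, 0.79]
    - [-0.43, 0.1, 0.98]
    - [-0.43, 0.1, 1.18]
    - [-0.43, 0.1, 1.38]
    - [-0.43, 0.1, 1.58]
    - [-0.44, 0.1, 1.77]
    - [-0.46, 0.1, 1.97]
    - [-0.46, 0.1, 1.97]
  twist:
    - [0, 0, 0]
    - [0, 0, 0]
    - [0, 0, 0]
    - [0, 0, 0]
    - [0, -1.1, 0]
    - [0, -2.3, 0]
    - [0, -3.4, 0]
    - [0, -4.6, 0]
    - [0, -5.7, 0]
    - [0, -6.9, 0]
    - [0, -8, 0]
    - [0, -9.2, 0]
    - [0, -10.3, 0]
    - [0, -11.5, 0]
    - [0, -11.5, 0]
  fingers: [1, 1, 1, 1, 1, 1, 1, 1, 1, 1, 1, 1, 1, 1, 1]

```text
time_s: 10.03
tool_pos: [0.44, -0.1569, 0.1193]
tcp_rot: [3.138, -0.125, -3.039]
force: [-0.8, -0.1, 0.4]
width: 0.0009
finger_force: 0.1
```

Run:
```python
from h import *
s=sense(); print(s["tool_pos"],s["force"],s["ft_torque"])
c=get_image("side"); u,v=map(int,w2px(c,s["tool_pos"])[0])
cv2.imwrite("pics/s5.png",cv2.resize(c["img"][v-30:v+45,u-50:u+50],(800,600),interpolation=cv2.INTER_CUBIC)); print(u-50,v-30)
```

```text
[ 0.44001777 -0.1569132   0.11928052] [-0.77704849 -0.07312269  0.39019063] [ 0.02520251 -0.10169745 -0.04028111]
254 128
```

View pics/s5.png

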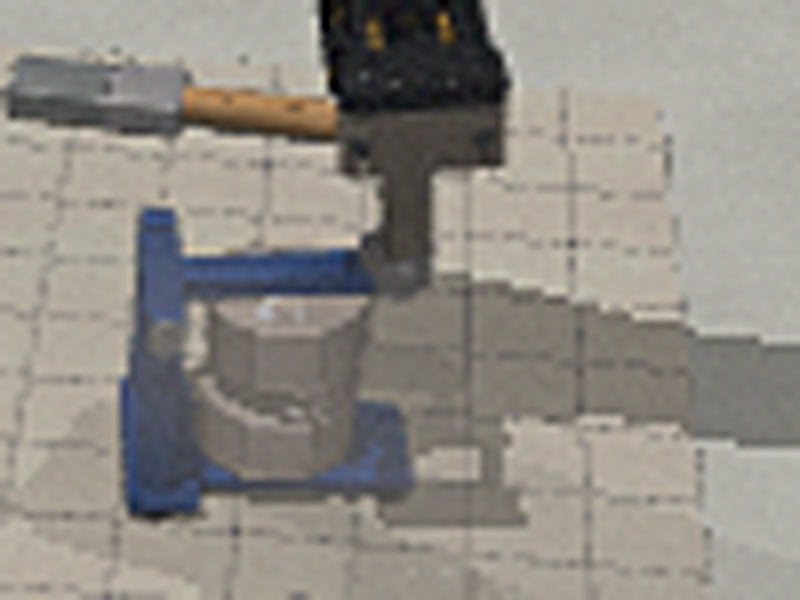

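Nearly closed: the teeth gap is at about (270,405). The tip is still slightly forward (407 against 393). I'll recentre and go slowly.

>>> servo_tool:
  translation:
    - [0, 0, -0.3]
    - [-0.3, 0.1, -0.3]
    - [-0.6, 0.1, -0.2]
    - [-0.6, 0.1, 0]
    - [-0.6, 0.1, 0.1]
    - [-0.6, 0.1, 0.2]
    - [-0.6, 0.1, 0.3]
    - [-0.6, 0.1, 0.4]
    - [-0.6, 0.1, 0.5]
    - [-0.6, 0.1, 0.6]
    - [-0.6, 0.1, 0.6]
  twist:
    - [0, 0, 0]
    - [0, 0, 0]
    - [0, 0, 0]
    - [0, 0, 0]
    - [0, -0.6, 0]
    - [0, -1.2, 0]
    - [0, -1.8, 0]
    - [0, -2.4, 0]
    - [0, -3, 0]
    - [0, -3.6, 0]
    - [0, -3.6, 0]
  fingers: [1, 1, 1, 1, 1, 1, 1, 1, 1, 1, 1]

```text
time_s: 11.0
tool_pos: [0.4457, -0.1553, 0.1127]
tcp_rot: [3.138, -0.062, -3.039]
force: [0.8, 0.9, 0.5]
width: 0.0004
finger_force: 0.4
```

>>> servo_tool:
  translation:
    - [0, 0, 0.1]
    - [0, 0, 0.2]
    - [0, 0, 0.3]
    - [0, 0, 0.3]
  twist:
    - [0, -0.6, 0]
    - [0, -1.2, 0]
    - [0, -1.8, 0]
    - [0, -1.8, 0]
  fingers: [1, 1, 1, 1]

```text
time_s: 11.33
tool_pos: [0.4458, -0.1553, 0.1099]
tcp_rot: [3.138, -0.03, -3.039]
force: [-0.7, -0.1, 5.3]
width: 0.0005
finger_force: 2.9
```

>>> servo_tool:
  translation:
    - [0, 0, 0.1]
    - [0, 0, 0.2]
    - [0, 0, 0.2]
  twist:
    - [0, -0.6, 0]
    - [0, -1.2, 0]
    - [0, -1.2, 0]
  fingers: [1, 1, 1]

```text
time_s: 11.58
tool_pos: [0.4458, -0.1553, 0.1081]
tcp_rot: [3.138, -0.009, -3.039]
force: [-1.1, -0.1, 8.9]
width: 0.0004
finger_force: 4.2
```

The force is climbing at about the spring rate, so the arm is on its stop. Withdrawing straight up.

>>> servo_tool:
  translation:
    - [0, 0, -0.2]
    - [0, 0, -0.5]
    - [0, 0, -1]
    - [0, 0, -2]
    - [0, 0, -4]
    - [0, 0, -6]
    - [0, 0, -8]
    - [0, 0, -10]
    - [0, 0, -12]
    - [0, 0, -12]
    - [0, 0, -12]
  twist:
    - [0, 0, 0]
    - [0, 0, 0]
    - [0, 0, 0]
    - [0, 0, 0]
    - [0, 0, 0]
    - [0, 0, 0]
    - [0, 0, 0]
    - [0, 0, 0]
    - [0, 0, 0]
    - [0, 0, 0]
    - [0, 0, 0]
  fingers: [1, 1, 1, 1, 1, 1, 1, 1, 1, 1, 1]

```text
time_s: 12.5
tool_pos: [0.4478, -0.1556, 0.2288]
tcp_rot: [3.139, -0.008, -3.038]
force: [-0.5, 0.3, 0.2]
width: -0.0
finger_force: 0.0
```

Run:
```python
from h import *
c=get_image("side"); s=sense(); print(s["tool_pos"],s["force"])
cv2.imwrite("pics/s6.png",cv2.resize(c["img"][118:208,230:350],(800,600),interpolation=cv2.INTER_CUBIC))
x=fit()
```

```text
[ 0.44703241 -0.15534816  0.22772513] [ 0.10664108 -0.11923406  0.42491135]
fit [ 0.5027 -0.149   0.0372  0.0053]
[[-1.0, 1.6], [1.0, -0.4], [0.8, -0.2], [1.3, -0.9], [0.4, 1.5], [-0.3, -2.5], [1.3, 1.6], [0.2, 0.6], [-4.4, 0.7], [0.2, -14.0], [0.7, -0.5]]
[[ 0.5027 -0.149   0.004 ]
 [ 0.5427 -0.1475  0.099 ]
 [ 0.4448 -0.1511  0.1115]]
```

View pics/s6.png

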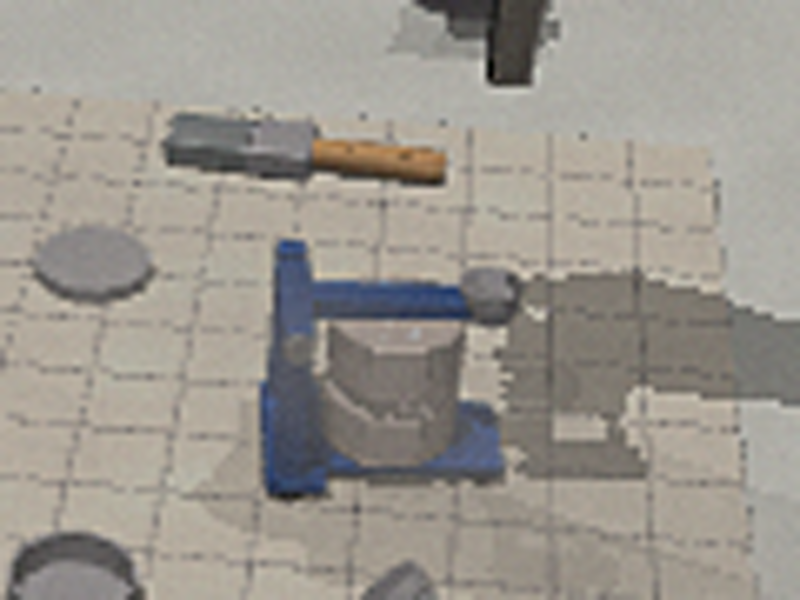

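The arm lies level with the casts meeting, the tab is at (490,295), and the gripper is well clear.

```bash
python3 -c "from cell import *; print(close_job())"
```

```text
the job is handed in; nothing more can be done
None
```

The full-arch articulator is closed, the gripper is withdrawn clear of it, and the job was handed in at about 13 s. The last reading on the tab was 8.9 N with the arm on its stop. After withdrawal the camera fit put the arm at 0.005 rad, with the articulator still in place to within the fit's few millimetres.

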